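# Turn the steel carousel until the pump bottle faces front

### The job

Turn the steel carousel by pushing the posts on its rim with the fingertips until the pump bottle faces front, centred over the line of the flat tongue that sticks out of the carousel's stand, then leave it standing still there. Do not touch or lift the bottle or the tins that ride on it, turn gently enough that none of them slides away or tips, and do not disturb the other things on the counter.

Things in the scene. Friction and masses are not known exactly. Their poses are not given: they have to be found in the camera images.
- bottle_mid (a point): the clear plastic pump bottle with a white push-pump and a spout, the only thing on the disc with a pump and the tallest there: 56 mm across, 158 mm high, spout reaching 42 mm from its axis. Stands loose on the disc, about 75 mm from the turning axis, on the disc's -x side. This point lies on its axis 60 mm above its underside (90 mm above the counter)
- post_ring (a point): centre of the ring of eight equal upright steel posts on the disc's rim, on the turning axis, 20 mm above the disc. The posts are to be pushed sideways: 14 mm thick with an 18 mm ball on top, 51 mm tall above the disc, 168 mm from the axis at 22.5, 67.5, 112.5 ... degrees (every 45) from the carousel's x axis (the bottle's side is 180), so 129 mm apart
- stand: fixed black foot under the carousel, 240 mm across, 20 mm high, with a flat steel tongue (spoon rest, 50 mm wide, top 12 mm above the counter) sticking out from under the disc to 265 mm from the centre. The tongue marks the front and points along the stand's -x axis, within 0.4 rad of straight to the robot's side. Origin on the turning axis at counter height
- carousel: turning steel disc, 360 mm across, 8 mm thick, top 30 mm above the counter, with eight rim posts. Turns either way about its upright axis without stops; light friction (about 1.5 N at the rim) stops it as soon as it is no longer pushed. Origin on the axis at the disc's underside, 22 mm above the counter; its axes turn with it
- bottle: same bottle as point bottle_mid; origin at the centre of its underside, z up; its turn about z is of no importance
- tin_a: low lidded round steel tin, 71 mm across and 45 mm high, loose on the disc about 75 mm from the axis, opposite the bottle. Origin at the centre of its underside
- tin_b: lidded round steel tin, 61 mm across and 55 mm high, loose on the disc about 75 mm from the axis, a quarter turn from the bottle. Origin at the centre of its underside
- tin_c: like tin_b, on the other side of the disc
- tiffin: closed three-tier steel tiffin carrier, 130 mm across, 273 mm high with its handle, standing on the counter to the left. Origin at the centre of its underside. Leave alone
- tumbler: red plastic tumbler, 72 mm across, 105 mm high, on the counter to the left. Origin at the centre of its underside. Leave alone
- tawa: black nonstick tawa, 250 mm across, 18 mm deep, its handle reaching 280 mm from its centre along its -y axis and up to 45 mm high, on the counter to the right. Origin at the centre of its underside. Leave alone
- spatula: bamboo spatula, 280 mm long along its x axis, lying on the counter front right. Leave alone
Not all that is in view belongs to the job. What is meant by the bottle is not blue, and is the larger of those in its own colour.

How it is judged:
At the end, for the whole second after the job is handed in: The pump bottle stands upright (within 0.1 rad) and at rest on the tongue's side of the carousel, more than 45 mm in front of the turning axis and within 16 mm sideways of the tongue's centre line (about 12 degrees of turn); the carousel is at rest (x of bottle_mid in the frame of stand below -0.045 m and y of bottle_mid in the frame of stand between -0.016 and 0.016 m and angle between bottle_mid's own z axis and vertical below 0.1 rad and linear speed of bottle below 0.01 m/s and angular speed of carousel below 0.05 rad/s); the robot touches nothing.
It fails at once if the robot touches the pump bottle or a tin on the disc (contact force between any of the fingers, the arm and bottle above 0.5 N or contact force between any of the fingers, the arm and tin_a above 0.5 N or contact force between any of the fingers, the arm and tin_b above 0.5 N or contact force between any of the fingers, the arm and tin_c above 0.5 N).
It fails at once if the pump bottle slides more than about 25 mm from its place on the disc, tips or is lifted (x of bottle_mid in the frame of carousel below -0.107 m or x of bottle_mid in the frame of carousel above -0.043 m or y of bottle_mid in the frame of carousel below -0.032 m or y of bottle_mid in the frame of carousel above 0.032 m or angle between bottle_mid's own z axis and vertical above 0.35 rad or z of bottle_mid in the frame of carousel above 0.08 m).
It fails at once if a tin slides more than about 25 mm from its place on the disc, tips or is lifted (x of tin_a in the frame of carousel below 0.043 m or x of tin_a in the frame of carousel above 0.107 m or y of tin_a in the frame of carousel below -0.032 m or y of tin_a in the frame of carousel above 0.032 m or angle between any of tin_a, tin_b, tin_c's own z axis and vertical above 0.35 rad or z of any of tin_a, tin_b, tin_c in the frame of carousel above 0.02 m or x of any of tin_b, tin_c in the frame of carousel below -0.032 m or x of any of tin_b, tin_c in the frame of carousel above 0.032 m or y of tin_b in the frame of carousel below 0.043 m or y of tin_b in the frame of carousel above 0.107 m or y of tin_c in the frame of carousel below -0.107 m or y of tin_c in the frame of carousel above -0.043 m).
It fails at once if the tiffin carrier, tumbler, tawa or spatula is moved more than 30 mm or the carrier or tumbler is tipped (distance of any of tiffin, tumbler, tawa, spatula from where it was at the start of the episode above 0.03 m or angle between any of tiffin, tumbler's own z axis and vertical above 0.35 rad).
It also fails if it takes over 72 s, if anything falls off the work surface, if the arm or the gripper's body presses on something with over 40 N, if the wrist force passes 120 N, or if a joint passes its speed limit or range.

### The arm

A 6-joint arm with a two-finger parallel gripper is mounted at the origin on the work surface. World frame = base frame: x ahead of the robot, y to its left, z up, the work surface at z = 0. Lengths are in m, angles in rad, forces in N, time in s.
With the tool pointing down it reaches from about 0.35 to 0.975 m from the base axis. Payload 4.9 kg.
Tool frame: the origin (TCP) lies at the very end of the fingers, on their centre line; the grasp point (between the pads) lies 19 mm behind it (grasp_offset is the distance from the TCP to the grasp point, in m); x points along the fingers, y is the direction in which the jaws open and shut, and the axes are right-handed (so a half turn about x gives the same grasp; the last joint's range is limited). The gripper opens to 85 mm and grips with 20 to 120 N. Pads are 22 mm wide; open, the fingers measure 114 mm over their backs; the gripper's body (76 mm by 85 mm) begins 54 mm behind the grasp point. The pads swing forward as they close: fully open they stand 13 mm farther back than shut.
Start: joints at [1.097, 0.053, 1.613, -0, 1.476, -0.119], TCP at [0.217, 0.586, 0.195] pointing down, gripper open.
Joint ranges: [-3.01, 3.01], [-1.01, 2.22], [0.06, 2.58], [-1.02, 4.17], [0.09, 2.62], [-3.14, 3.14]. Speed limits (rad/s): [2.57, 2.57, 3.14, 3.14, 3.14, 3.14].

### API

Orientations are given as a rotation vector (axis times angle).
In Python, from station import get_obs, get_image, finish_job, grasp_offset gives the robot as it stands.
- The arm moves only by the tool move_arm, never from a script. Its argument "moves" is a list of rows, each a list of 6 numbers: the shift along the world's x, y, z scaled (see below), then the turn, a rotation vector about the world's x, y, z scaled (see below). A call has 1 to 8 rows; each row is the pose to reach, as a shift and turn from the pose commanded when the call began, turning the shorter way round; what a row does not reach only later rows make up. The controller multiplies each number of a shift by 0.12 m and each number of a turn by 2 pi rad. A row lasts 1/8 s, in which the tool goes at most 62.5 mm and 10.7 degrees, less where a joint would pass 70% of its speed; a pose out of reach is approached as far as the arm can. A call with a number of a shift or a turn outside -1 to 1 is refused whole. A call with a gripper value outside its range is refused whole. "gripper" is the closure, from 0 (fully open) to 1 (shut), set as the call begins (left out, the last holds). The fingers move at their own pace and stop on an object; "force" is the grip in N (left out, the last holds). Time passes only in rows, so rows that repeat a pose let the fingers close. It gives the time, the measured TCP pose, the force and the opening at its end, in the units of the state.
- get_obs(): the state, without advancing time (a new reading comes with each control period).
- get_image(name): name is "side" or "top"; returns a dict with "frame" (480x640x3 uint8, red, green, blue), "fx", "fy", "cx", "cy" (pixels), "T" (4x4, takes a point from camera to world coordinates). Camera axes: x right, y up, looking along -z (the intrinsics and any distortion apply to the point x, -y, -z); pixel columns grow to the right and rows downward; lengths in m; the calibration is good to about 2 mm. A picture is of the moment at which its call begins. There is no depth.
- finish_job(): hands the job in, once; it reports no verdict.
The state is a dict: "t": time; "q": joint angles; "dq": joint speeds; "effort": joint torques, N m; "tool_pos": TCP position; "tool_rot": TCP orientation; "contact_force": force on the tool from outside, world axes, zero at the start; "wrist_torque": the same for the moment, N m; "opening": finger opening in m.
Only numpy, scipy, OpenCV 4.12 (cv2) and the standard library are available. Lean on these libraries where they do the work, as an engineer would, in place of code of your own. Each camera call takes 0.05 s, during which the arm holds its last target.

## Working session

There is one attempt and no reset: what is moved stays moved. The work goes in short steps, Python scripts to look and compute and a tool call to move; the robot and the scene stay as the last step left them, time stands still between calls to the robot, and variables do not carry over. Pictures are saved under pics/ and viewed, and the job is handed in when it is done.

Besides the shell and the picture viewer there is one more tool, called after "Emit:" as name(argument=value, ...) on one line, values as JSON. move_arm: Moves the arm, as the interface text tells. Its arguments: {"type":"object","properties":{"moves":{"type":"array","items":{"type":"array","items":{"type":"number","minimum":-1,"maximum":1}}},"gripper":{"type":"number"},"force":{"type":"number"}},"required":["moves"]}

```bash
ls; mkdir -p pics
python3 - <<'E'
from station import *
import cv2, numpy as np
o=get_obs()
for k in o: print(k, np.round(o[k],3))
for n in("side","top"):
    d=get_image(n); cv2.imwrite(f"pics/{n}0.png",d["frame"][:,:,::-1]); print(n,d["fx"],d["fy"],d["cx"],d["cy"],np.round(d["T"],3).tolist(),[k for k in d])
E
```

```text
pics
t 0.0
q [ 1.097  0.053  1.614  0.     1.476 -0.119]
dq [ 0.     0.001 -0.    -0.002 -0.001  0.001]
effort [-3.0000e-03 -3.9372e+01 -3.7015e+01 -0.0000e+00  7.0000e-03  0.0000e+00]
tool_pos [0.217 0.585 0.194]
tool_rot [ 0.277  1.553 -0.28 ]
contact_force [ 0.091 -0.779  0.08 ]
wrist_torque [ 0.029  0.008 -0.057]
opening 0.085
side 555.1197203405414 555.1197203405414 317.0209414035626 230.45840958666548 [[0.719, 0.484, -0.498, -0.092], [-0.695, 0.497, -0.519, -0.668], [-0.004, 0.72, 0.694, 0.922], [0.0, 0.0, 0.0, 1.0]] ['frame', 'fx', 'fy', 'cx', 'cy', 'T']
top 483.6199283080006 483.6199283080006 315.69665423703253 238.57138804319322 [[0.02, 0.979, -0.205, 0.237], [-1.0, 0.021, 0.003, -0.039], [0.007, 0.205, 0.979, 1.322], [0.0, 0.0, 0.0, 1.0]] ['frame', 'fx', 'fy', 'cx', 'cy', 'T']
```

View pics/side0.png

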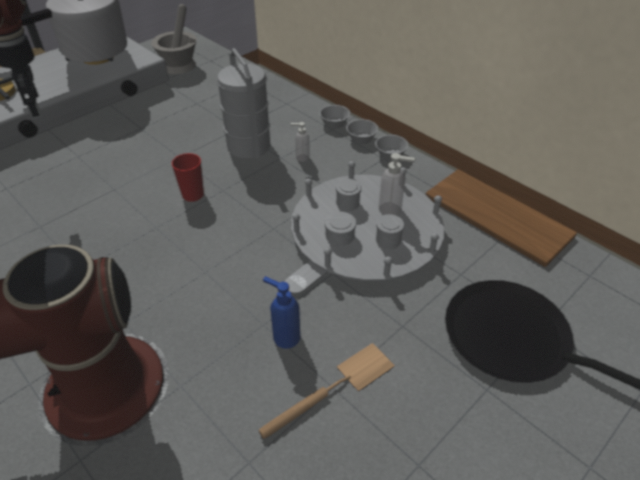

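View pics/top0.png

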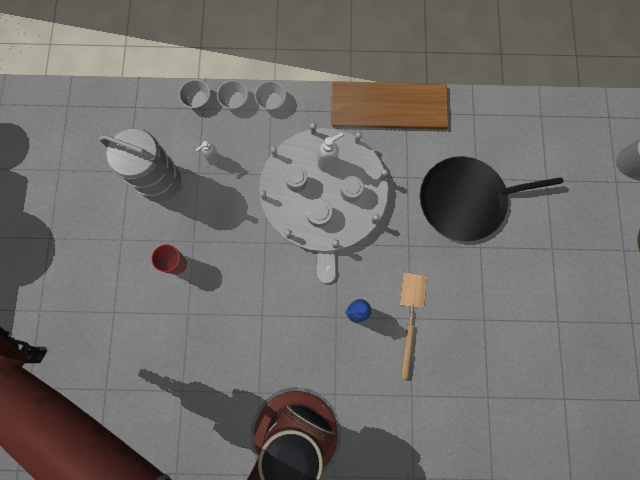

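The top view shows the disc around pixel (326,190). The pump bottle is at the back (328,150), the tongue points down at (327,268), and a blue decoy stands at (358,311). I'll enlarge the disc to pick out the posts.

```bash
cat > h.py <<'E'
import numpy as np, cv2
from station import *
def ray(d,u,v):
    T=np.array(d["T"]); c=np.array([(u-d["cx"])/d["fx"],-(v-d["cy"])/d["fy"],-1.0])
    return T[:3,3],T[:3,:3]@c
def onz(d,u,v,z):
    o,r=ray(d,u,v); return (o+r*(z-o[2])/r[2])
def proj(d,P):
    T=np.array(d["T"]); c=T[:3,:3].T@(np.array(P)-T[:3,3])
    return d["cx"]+d["fx"]*c[0]/-c[2], d["cy"]-d["fy"]*c[1]/-c[2]
def crop(d,name,x0,y0,x1,y1,s):
    f=d["frame"][y0:y1,x0:x1,::-1]
    cv2.imwrite(name,cv2.resize(f,None,fx=s,fy=s,interpolation=cv2.INTER_CUBIC))
E
python3 - <<'E'
from h import *
d=get_image("top"); crop(d,"pics/topc.png",245,110,415,290,3.3)
# disc: bright region contour / ellipse
f=d["frame"]; g=cv2.cvtColor(f,cv2.COLOR_RGB2GRAY)
print(g[200,326],g[190,290],g[200,240],g[270,327],g[300,300])
E
```

```text
154 139 89 179 128
```

View pics/topc.png

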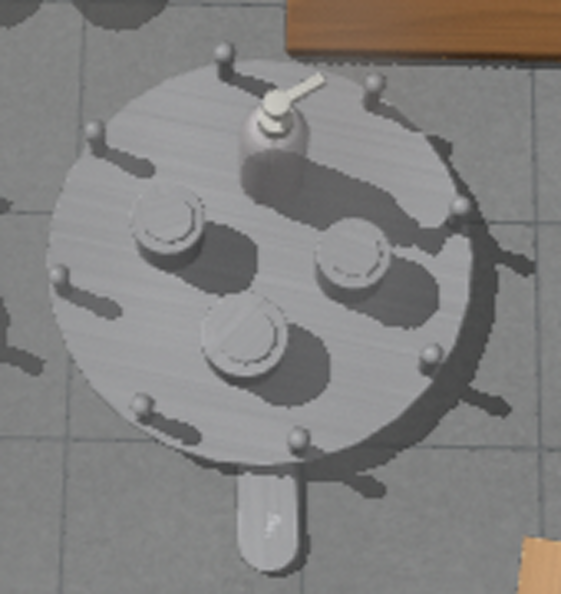

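The balls show clearly in the crop at about (224,52), (375,83), (461,206), (431,355), (298,438), (143,404), (59,275) and (95,131). The tongue runs from (268,475) to (270,572).

```bash
cat >> h.py <<'E'
from scipy.optimize import least_squares
def fitring(d,pts,z=0.072):
    P=np.array([onz(d,u,v,z)[:2] for u,v in pts])
    r=least_squares(lambda p:np.hypot(*(P-p[:2]).T)-p[2],[*P.mean(0),.168]).x
    a=np.arctan2(*(P-r[:2]).T[::-1]); return P,r,np.degrees(a),np.hypot(*(P-r[:2]).T)
E
python3 - <<'E'
from h import *
d=get_image("top")
px=np.array([(224,52),(375,83),(461,206),(431,355),(298,438),(143,404),(59,275),(95,131)])/3.3+[245,110]
P,r,a,R=fitring(d,px)
print(np.round(P,3).tolist(),r); print(a,R)
print((a-22.5)%45)
b=onz(d,276/3.3+245,200/3.3+110,.03); print("bottle base approx",b)
print("pump top",onz(d,276/3.3+245,103/3.3+110,.185))
f=d["frame"]; g=cv2.cvtColor(f,cv2.COLOR_RGB2GRAY)
for v in range(256,282,3):
    row=g[v,305:350].astype(int); on=np.where(row>135)[0]+305
    if len(on): print(v,on.min(),on.max(),len(on),np.round(onz(d,(on.min()+on.max())/2,v,.012),4))
E
```

```text
[[0.819, -0.028], [0.794, -0.155], [0.687, -0.227], [0.56, -0.201], [0.489, -0.095], [0.514, 0.03], [0.62, 0.102], [0.746, 0.077]] [ 0.65419145 -0.06248254  0.16785004]
[  11.71268787  -33.61272827  -78.62769492 -124.19178862 -169.0023262
  146.5061096   101.57359479   56.75515071] [0.1683388  0.16799228 0.16747921 0.16778356 0.16814361 0.16780746
 0.16793659 0.1673188 ]
[34.21268787 33.88727173 33.87230508 33.30821138 33.4976738  34.0061096
 34.07359479 34.25515071]
bottle base approx [ 0.7041158  -0.07517574  0.03      ]
pump top [ 0.72572816 -0.06971319  0.185     ]
256 317 333 17 [ 0.4634 -0.0694  0.012 ]
259 317 334 18 [ 0.4551 -0.0709  0.012 ]
262 313 334 20 [ 0.4467 -0.0655  0.012 ]
265 317 334 18 [ 0.4385 -0.0711  0.012 ]
268 307 334 20 [ 0.4299 -0.0576  0.012 ]
271 317 334 18 [ 0.4219 -0.0714  0.012 ]
274 317 334 18 [ 0.4137 -0.0715  0.012 ]
277 318 333 16 [ 0.4055 -0.0717  0.012 ]
280 320 331 12 [ 0.3973 -0.0718  0.012 ]
```

Run:
```python
from h import *
from scipy.spatial.transform import Rotation as Ro
d=get_image("side"); crop(d,"pics/sidec.png",280,140,460,290,4)
o=get_obs(); print(o["t"]); print(np.round(Ro.from_rotvec(o["tool_rot"]).as_matrix(),3))
t=get_image("top")
c=np.array([.6542,-.0625])
for a in (-11.1,-6):
    p=c+.075*np.array([np.cos(np.radians(a)),np.sin(np.radians(a))])
    for z in (.03,.09,.14,.188): print(a,z,np.round((np.array(proj(t,[*p,z]))-[245,110])*3.3), np.round((np.array(proj(d,[*p,z]))-[280,140])*4))
for n,u,v,z in (("blue",358,311,.1),("tumb",168,258,.05),("tiffin",135,150,.24),("tawa",420,198,.018),("spat",412,275,.01)): print(n,np.round(onz(t,u,v,z),3))
```

```text
0.25
[[-0.     0.347  0.938]
 [-0.001  0.938 -0.347]
 [-1.    -0.001 -0.   ]]
-11.1 0.03 [278. 174.] [450. 279.]
-11.1 0.09 [281. 147.] [460. 202.]
-11.1 0.14 [283. 124.] [468. 135.]
-11.1 0.188 [286.  99.] [476.  66.]
-6 0.03 [271. 172.] [443. 273.]
-6 0.09 [273. 146.] [452. 196.]
-6 0.14 [275. 122.] [460. 129.]
-6 0.188 [277.  98.] [468.  60.]
blue [ 0.31  -0.152  0.1  ]
tumb [0.442 0.349 0.05 ]
tiffin [0.669 0.391 0.24 ]
tawa [ 0.633 -0.333  0.018]
spat [ 0.416 -0.308  0.01 ]
```

View pics/sidec.png

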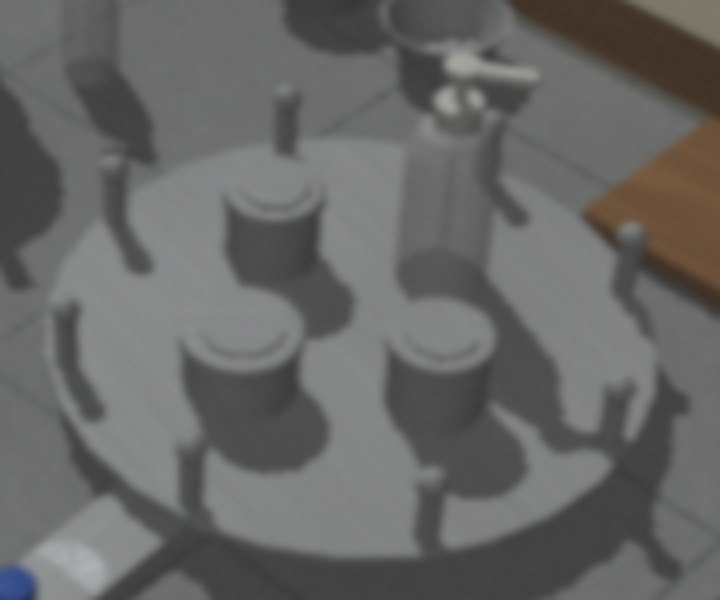

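The bottle sits at about -5.5° around the axis (0.654,-0.0625), and the tongue is at about -178°, so it needs roughly 172° clockwise. I'll cage the post at -78.6° loosely between half-open fingers and carry it around the front. First the transit, raised.

Emit:
move_arm(moves=[[0.0,-0.1,0.4,0,0,-0.02],[0.2,-0.5,0.6,0,0,-0.04],[0.56,-0.97,0.6,0,0,-0.06],[0.56,-0.97,0.6,0,0,-0.06]], gripper=0.58)

```text
t: 0.8
tool_pos: [0.2861, 0.4677, 0.2679]
tool_rot: [0.576, 1.492, -0.574]
contact_force: [0.2, 0.3, -1.0]
opening: 0.0361
```

Emit:
move_arm(moves=[[0.18,-0.32,0,0,0,-0.02],[0.37,-0.65,0,0,0,-0.04],[0.56,-0.97,0,0,0,-0.06]])

```text
t: 1.18
tool_pos: [0.3516, 0.3526, 0.2668]
tool_rot: [0.864, 1.393, -0.864]
contact_force: [-0.2, 0.1, 0.6]
opening: 0.0358
```

Emit:
move_arm(moves=[[0.18,-0.32,0,0,0,-0.02],[0.37,-0.65,0,0,0,-0.04],[0.56,-0.97,0,0,0,-0.06]])

```text
t: 1.55
tool_pos: [0.4191, 0.2362, 0.2669]
tool_rot: [1.148, 1.248, -1.148]
contact_force: [0.4, -0.2, 0.5]
opening: 0.0357
```

Emit:
move_arm(moves=[[0.18,-0.32,0,0,0,-0.005],[0.37,-0.65,0,0,0,-0.008],[0.56,-0.97,0,0,0,-0.011]])

```text
t: 1.92
tool_pos: [0.4865, 0.1198, 0.2669]
tool_rot: [1.197, 1.218, -1.197]
contact_force: [1.0, -0.8, -0.3]
opening: 0.036
```

Emit:
move_arm(moves=[[0.18,-0.32,0,0,0,0],[0.37,-0.65,0,0,0,0],[0.56,-0.97,0,0,0,0]])

```text
t: 2.3
tool_pos: [0.5539, 0.0034, 0.2667]
tool_rot: [1.197, 1.218, -1.196]
contact_force: [0.7, 0.6, -0.0]
opening: 0.0356
```

Emit:
move_arm(moves=[[0.18,-0.32,0,0,0,0],[0.37,-0.65,0,0,0,0],[0.56,-0.97,0,0,0,0]])

```text
t: 2.68
tool_pos: [0.6213, -0.1129, 0.2666]
tool_rot: [1.197, 1.218, -1.196]
contact_force: [-0.0, 0.7, 1.1]
opening: 0.0358
```

Emit:
move_arm(moves=[[0.18,-0.32,0,0,0,0],[0.37,-0.64,0,0,0,0],[0.55,-0.95,0,0,0,0],[0.55,-0.95,0,0,0,0],[0.55,-0.95,-0.3,0,0,0],[0.55,-0.95,-0.6,0,0,0],[0.55,-0.95,-0.9,0,0,0],[0.55,-0.95,-0.9,0,0,0]])

```text
t: 3.68
tool_pos: [0.6839, -0.2238, 0.1542]
tool_rot: [1.196, 1.226, -1.2]
contact_force: [-1.5, -0.3, 0.3]
opening: 0.0357
```

Run:
```python
from h import *
from scipy.spatial.transform import Rotation as Ro
o=get_obs(); print(o["t"],o["tool_pos"],np.round(o["q"],3)); print(np.round(Ro.from_rotvec(o["tool_rot"]).as_matrix(),3))
t=get_image("top");crop(t,"pics/t1.png",245,110,415,290,3.3)
d=get_image("side"); crop(d,"pics/s1.png",280,140,460,290,4)
```

```text
3.675 [ 0.68385261 -0.22377987  0.15419895] [-0.42   0.301  1.402  0.     1.447 -0.437]
[[-0.008  1.     0.017]
 [ 0.004  0.017 -1.   ]
 [-1.    -0.008 -0.004]]
```

View pics/t1.png

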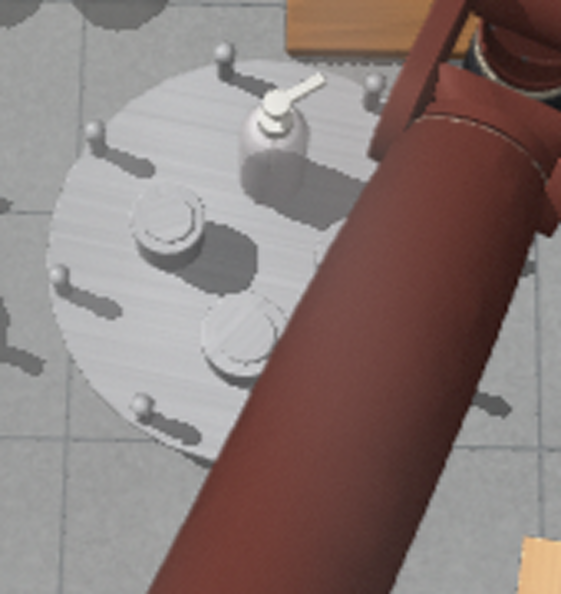

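View pics/s1.png

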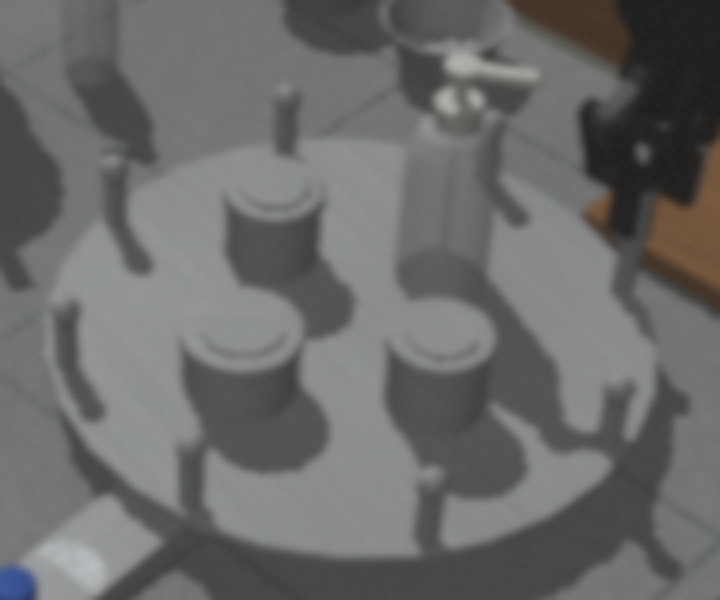

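Emit:
move_arm(moves=[[0.02,-0.02,-0.1,0,0,0],[0.02,-0.02,-0.25,0,0,0],[0.02,-0.02,-0.4,0,0,0],[0.02,-0.02,-0.45,0,0,0],[0.02,-0.02,-0.45,0,0,0]])

```text
t: 4.4
tool_pos: [0.6881, -0.2285, 0.1038]
tool_rot: [1.197, 1.219, -1.198]
contact_force: [-0.2, -0.2, 0.4]
opening: 0.0357
```

Run:
```python
from h import *
o=get_obs(); print(o["t"],o["tool_pos"],np.round(o["q"],3))
d=get_image("side"); crop(d,"pics/s2.png",390,140,480,260,6)
for a in ([.687,-.227,.072],[.687,-.227,.03],[*o["tool_pos"]]): print((np.array(proj(d,a))-[390,140])*6)
```

```text
4.4 [ 0.68808141 -0.22853556  0.10376489] [-0.423  0.347  1.432  0.     1.365 -0.439]
[269.58844877 582.69579987]
[253.31819244 663.1501901 ]
[287.76559581 519.88770106]
```

View pics/s2.png

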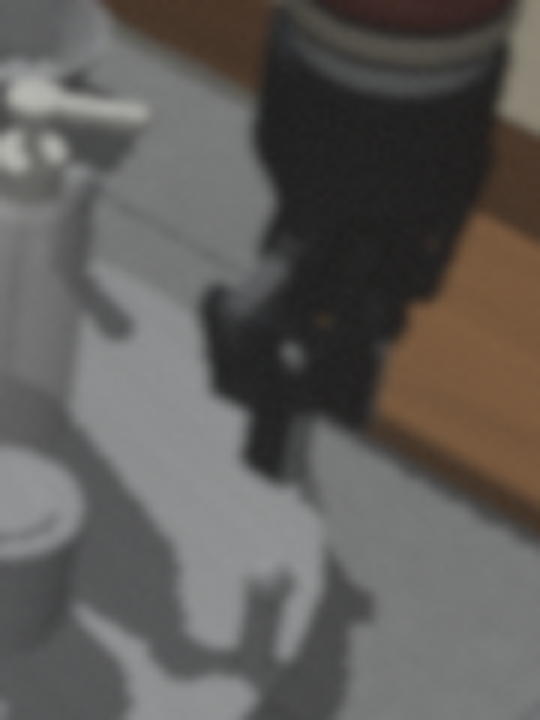

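Emit:
move_arm(moves=[[-0.01,0.01,-0.1,0,0,0],[-0.01,0.01,-0.2,0,0,0],[-0.01,0.01,-0.3,0,0,0],[-0.01,0.01,-0.4,0,0,0],[-0.01,0.01,-0.5,0,0,0],[-0.01,0.01,-0.53,0,0,0],[-0.01,0.01,-0.53,0,0,0]])

```text
t: 5.32
tool_pos: [0.6874, -0.2275, 0.0412]
tool_rot: [1.197, 1.217, -1.198]
contact_force: [0.4, 0.2, 0.6]
opening: 0.0362
```

Run:
```python
from h import *
o=get_obs(); print(o["t"],o["tool_pos"],np.round(o["q"],3))
d=get_image("side"); crop(d,"pics/s3.png",330,140,480,260,5)
# arc plan about centre c, from the actual tool pose
c=np.array([.6542,-.0625]); p=o["tool_pos"][:2]-c
print(np.hypot(*p),np.degrees(np.arctan2(p[1],p[0])))
```

```text
5.325 [ 0.68741956 -0.22752087  0.04116124] [-0.422  0.402  1.472  0.     1.268 -0.438]
0.16833129833979216 -78.61817852915303
```

View pics/s3.png

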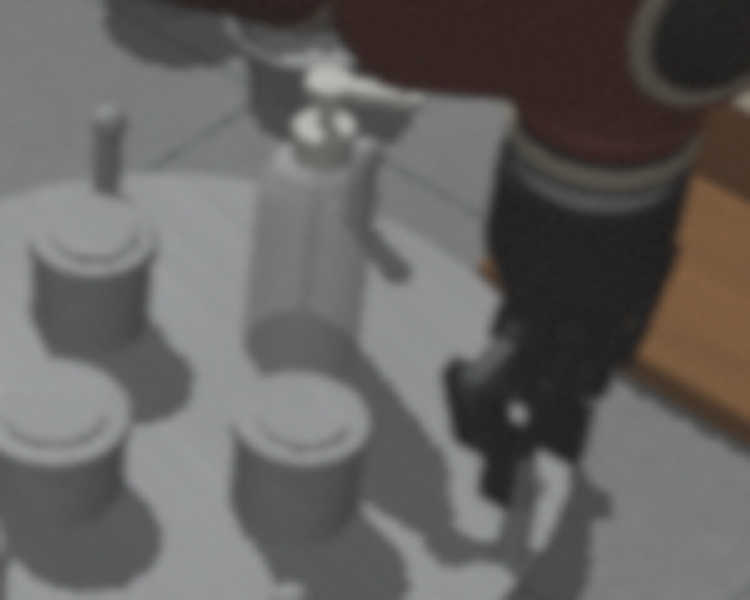

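Run:
```python
from h import *
d=get_image("side"); cv2.imwrite("pics/s4.png",d["frame"][:,:,::-1])
a=-.422; n=np.array([-np.sin(a),np.cos(a),0])
for u,v in((396,145),(385,143)):
  o,r=ray(d,u,v)
  for off in(-.05,0,.07,.12):
    s=(off-n@o)/(n@r); print(u,v,off,np.round(o+s*r,3))
for z in (.1,.15,.2,.25,.3): print(z,(np.array(proj(d,[.6874,-.2275,z]))-[330,140])*5)
t=get_image("top"); cv2.imwrite("pics/t4.png",t["frame"][:,:,::-1])
```

```text
396 145 -0.05 [ 0.461 -0.262  0.444]
396 145 0 [ 0.507 -0.228  0.404]
396 145 0.07 [ 0.572 -0.18   0.348]
396 145 0.12 [ 0.618 -0.146  0.308]
385 143 -0.05 [ 0.444 -0.254  0.452]
385 143 0 [ 0.489 -0.219  0.412]
385 143 0.07 [ 0.551 -0.171  0.357]
385 143 0.12 [ 0.596 -0.136  0.318]
0.1 [535.57968237 439.18233297]
0.15 [553.21620171 352.20107247]
0.2 [571.94719537 259.82199205]
0.25 [591.87780591 161.5265408 ]
0.3 [613.12708903  56.72754986]
```

View pics/s4.png

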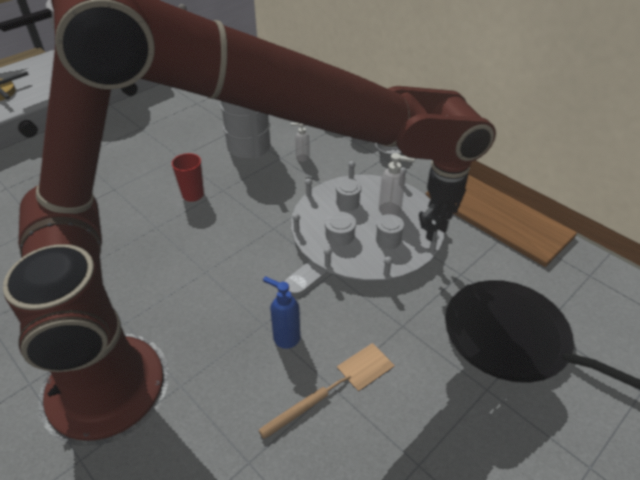

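View pics/t4.png

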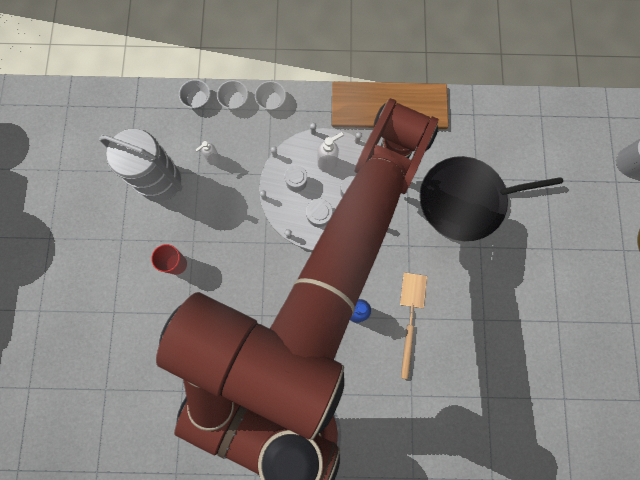

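The arm is well clear of everything, above 0.3 m over the disc. Next, work out the arc rows.

```bash
cat >> h.py <<'E'
C=np.array([.6542,-.0625])
def arc(a0,steps,r=.168,p0=None,k=.872,z=0):
    P=lambda a:C+r*np.array([np.cos(np.radians(a)),np.sin(np.radians(a))])
    s=P(a0) if p0 is None else np.array(p0)
    return [[*np.round((P(a0-x)-s)/.12,3),z,0,0,round(-k*x/360,4)] for x in steps]
E
python3 - <<'E'
from h import *
a=-78.62
for st in ([1,2,3,5,7,10,13,16],[4*i for i in range(1,9)],[4*i for i in range(1,9)],[4*i for i in range(1,9)],[4*i for i in range(1,9)]):
    print(a,[[float(y) for y in x] for x in arc(a,st)]); a-=st[-1]
E
```

```text
-78.62 [[-0.024, -0.005, 0.0, 0.0, 0.0, -0.0024], [-0.048, -0.009, 0.0, 0.0, 0.0, -0.0048], [-0.072, -0.013, 0.0, 0.0, 0.0, -0.0073], [-0.121, -0.019, 0.0, 0.0, 0.0, -0.0121], [-0.169, -0.023, 0.0, 0.0, 0.0, -0.017], [-0.243, -0.027, 0.0, 0.0, 0.0, -0.0242], [-0.316, -0.027, 0.0, 0.0, 0.0, -0.0315], [-0.389, -0.023, 0.0, 0.0, 0.0, -0.0388]]
-94.62 [[-0.097, 0.011, 0.0, 0.0, 0.0, -0.0097], [-0.193, 0.029, 0.0, 0.0, 0.0, -0.0194], [-0.288, 0.054, 0.0, 0.0, 0.0, -0.0291], [-0.38, 0.085, 0.0, 0.0, 0.0, -0.0388], [-0.47, 0.123, 0.0, 0.0, 0.0, -0.0484], [-0.558, 0.167, 0.0, 0.0, 0.0, -0.0581], [-0.642, 0.216, 0.0, 0.0, 0.0, -0.0678], [-0.722, 0.272, 0.0, 0.0, 0.0, -0.0775]]
-126.62 [[-0.076, 0.061, 0.0, 0.0, 0.0, -0.0097], [-0.148, 0.127, 0.0, 0.0, 0.0, -0.0194], [-0.215, 0.198, 0.0, 0.0, 0.0, -0.0291], [-0.277, 0.274, 0.0, 0.0, 0.0, -0.0388], [-0.334, 0.353, 0.0, 0.0, 0.0, -0.0484], [-0.385, 0.437, 0.0, 0.0, 0.0, -0.0581], [-0.43, 0.524, 0.0, 0.0, 0.0, -0.0678], [-0.469, 0.613, 0.0, 0.0, 0.0, -0.0775]]
-158.62 [[-0.032, 0.092, 0.0, 0.0, 0.0, -0.0097], [-0.058, 0.186, 0.0, 0.0, 0.0, -0.0194], [-0.078, 0.282, 0.0, 0.0, 0.0, -0.0291], [-0.09, 0.379, 0.0, 0.0, 0.0, -0.0388], [-0.096, 0.477, 0.0, 0.0, 0.0, -0.0484], [-0.095, 0.574, 0.0, 0.0, 0.0, -0.0581], [-0.087, 0.672, 0.0, 0.0, 0.0, -0.0678], [-0.072, 0.768, 0.0, 0.0, 0.0, -0.0775]]
-190.62 [[0.021, 0.095, 0.0, 0.0, 0.0, -0.0097], [0.049, 0.189, 0.0, 0.0, 0.0, -0.0194], [0.084, 0.28, 0.0, 0.0, 0.0, -0.0291], [0.124, 0.369, 0.0, 0.0, 0.0, -0.0388], [0.171, 0.455, 0.0, 0.0, 0.0, -0.0484], [0.224, 0.537, 0.0, 0.0, 0.0, -0.0581], [0.282, 0.616, 0.0, 0.0, 0.0, -0.0678], [0.346, 0.69, 0.0, 0.0, 0.0, -0.0775]]
```

Emit:
move_arm(moves=[[-0.024,-0.005,0,0,0,-0.002],[-0.048,-0.009,0,0,0,-0.005],[-0.072,-0.013,0,0,0,-0.007],[-0.12,-0.019,0,0,0,-0.012],[-0.17,-0.023,0,0,0,-0.017],[-0.24,-0.027,0,0,0,-0.024],[-0.32,-0.027,0,0,0,-0.032],[-0.39,-0.023,0,0,0,-0.039]])

```text
t: 6.48
tool_pos: [0.6406, -0.2306, 0.042]
tool_rot: [1.378, 1.089, -1.377]
contact_force: [1.9, -0.1, 0.5]
opening: 0.0359
```

Run:
```python
from h import *
o=get_obs(); print(o["t"],o["tool_pos"],o["contact_force"])
p=o["tool_pos"][:2]-C; print(np.hypot(*p),np.degrees(np.arctan2(p[1],p[0])))
d=get_image("side"); crop(d,"pics/s5.png",280,120,480,280,4)
```

```text
6.475 [ 0.64057435 -0.23062243  0.0419677 ] [ 1.89646896 -0.08339557  0.45412242]
0.168673675522593 -94.6334671923368
```

View pics/s5.png

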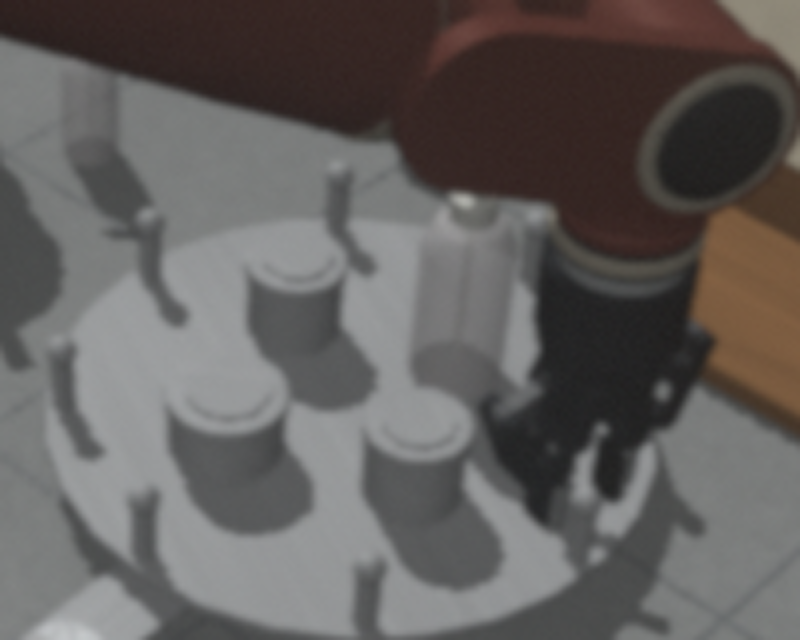

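The post is caged and the disc turns with about 2 N of force. Continue.

Emit:
move_arm(moves=[[-0.097,0.011,0,0,0,-0.01],[-0.193,0.029,0,0,0,-0.019],[-0.288,0.054,0,0,0,-0.029],[-0.38,0.085,0,0,0,-0.039],[-0.47,0.123,0,0,0,-0.048],[-0.558,0.167,0,0,0,-0.058],[-0.642,0.216,0,0,0,-0.068],[-0.722,0.272,0,0,0,-0.078]])

```text
t: 7.52
tool_pos: [0.5541, -0.1985, 0.0423]
tool_rot: [1.717, 0.774, -1.717]
contact_force: [0.3, -1.0, 1.6]
opening: 0.0358
```

Run:
```python
from h import *
o=get_obs(); print(o["t"],o["tool_pos"],o["contact_force"],np.round(o["q"],2))
p=o["tool_pos"][:2]-C; print(np.hypot(*p),np.degrees(np.arctan2(p[1],p[0])))
d=get_image("side"); crop(d,"pics/s6.png",280,120,480,280,4)
t=get_image("top"); crop(t,"pics/t6.png",245,110,415,290,3.3)
```

```text
7.525 [ 0.55411312 -0.198486    0.04225083] [ 0.27811353 -1.02474816  1.57008591] [-0.47  0.11  1.82 -0.    1.21  0.25]
0.16884778516355867 -126.35339229549396
```

View pics/s6.png

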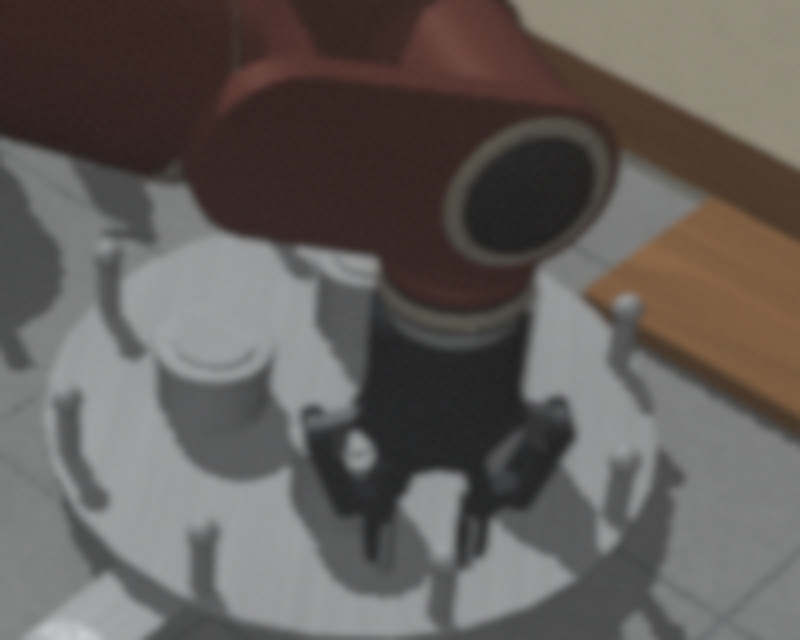

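View pics/t6.png

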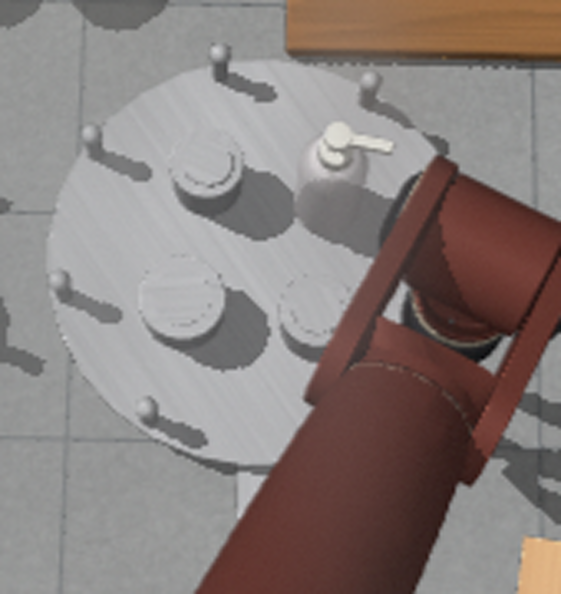

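Run:
```python
from h import *
o=get_obs()
t=get_image("top"); crop(t,"pics/t7.png",245,110,415,290,3.3)
px=np.array([(219,53),(370,82),(92,134),(60,280),(148,407)])/3.3+[245,110]
P=np.array([onz(t,u,v,.072)[:2] for u,v in px])-C
a=np.degrees(np.arctan2(P[:,1],P[:,0])); print(a,(a-22.5)%45,np.hypot(*P.T))
d=get_image("side"); crop(d,"pics/s7.png",340,200,420,290,8)
th=33.87-(45-np.mean((a-22.5)%45)+33.87)%45
for dd in [-78.6-43.3]:
  p=C+.168*np.array([np.cos(np.radians(dd)),np.sin(np.radians(dd))])
  for z in(.03,.072): print((np.array(proj(d,[*p,z]))-[340,200])*8)
from scipy.spatial.transform import Rotation as Ro
R=Ro.from_rotvec(o["tool_rot"]).as_matrix(); print(np.round(R,3))
for s in(-.018,0,.018):
  for b in (0,.01): print(s,b,(np.array(proj(d,o["tool_pos"]+R[:,1]*s-R[:,0]*b))-[340,200])*8)
```

```text
[ 13.18428661 -32.25332923  57.98100396 103.05660339 148.11572351] [35.68428661 35.24667077 35.48100396 35.55660339 35.61572351] [0.16825743 0.16636461 0.16788322 0.16788411 0.16761687]
[392.30170341 590.44282419]
[406.22204646 483.29790816]
[[-0.     0.752 -0.659]
 [ 0.    -0.659 -0.752]
 [-1.    -0.     0.   ]]
-0.018 0 [276.42886133 572.06159037]
-0.018 0.01 [279.03556256 546.68533764]
0 0 [343.99817792 569.41389438]
0 0.01 [347.00420037 544.0349009 ]
0.018 0 [411.49892551 566.76888526]
0.018 0.01 [414.90345518 541.38716976]
```

View pics/s7.png

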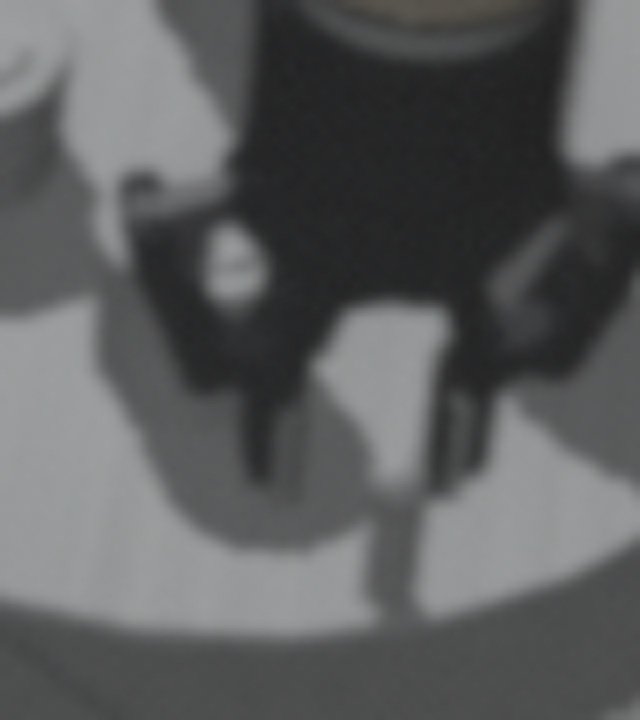

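The fingertips look only about ball-top high: the tip is at y≈490 in the crop, level with the ball at (400,490). The pads stand further back than I assumed. I'll back off to centre on the post and lower it.

Run:
```python
from h import *
o=get_obs(); a=np.radians(-121.9)
print((C+.168*np.array([np.cos(a),np.sin(a)])-o["tool_pos"][:2])/.12, o["tool_pos"])
```

```text
[ 0.09552097 -0.06251328] [ 0.55395984 -0.19762565  0.04149485]
```

Emit:
move_arm(moves=[[0.05,-0.03,0,0,0,0],[0.09,-0.06,0,0,0,0],[0.09,-0.06,0,0,0,0],[0.09,-0.06,-0.05,0,0,0],[0.09,-0.06,-0.1,0,0,0],[0.09,-0.06,-0.15,0,0,0],[0.09,-0.06,-0.15,0,0,0]])

```text
t: 8.6
tool_pos: [0.5641, -0.2044, 0.0224]
tool_rot: [1.716, 0.78, -1.718]
contact_force: [-1.1, -1.0, 0.4]
opening: 0.0356
```

Run:
```python
from h import *
o=get_obs(); print(o["t"],o["tool_pos"],o["contact_force"],o["opening"])
d=get_image("side"); crop(d,"pics/s8.png",340,200,420,290,8)
for z in (.0,.01,.02,.03): print((np.array(proj(d,o["tool_pos"]+[0,0,z]))-[340,200])*8)
```

```text
8.6 [ 0.56413504 -0.2044368   0.0224394 ] [-1.09070466 -1.00996481  0.40003052] 0.035636488929802534
[384.77110775 610.30477033]
[387.96538986 585.49526206]
[391.19730222 560.39348521]
[394.46751374 534.99424458]
```

View pics/s8.png

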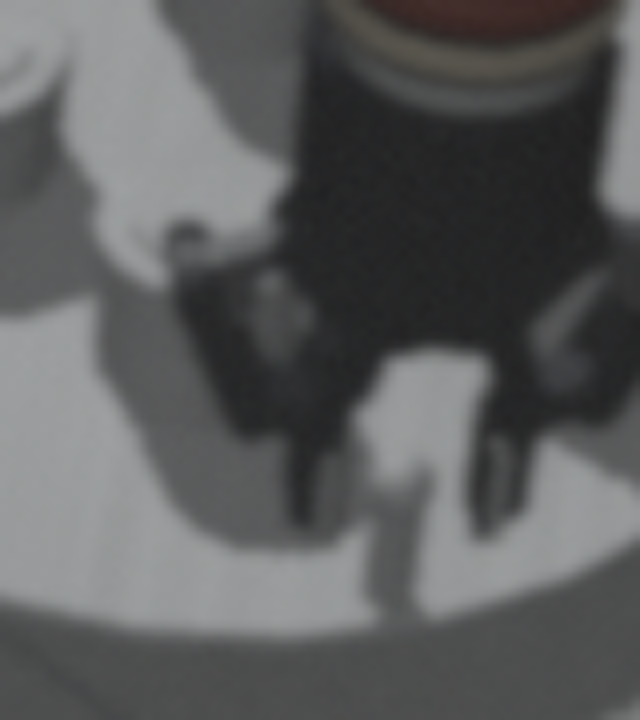

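Now the post stands properly between the pads (tips at y≈540, below the ball at y≈485). Resume the arc from here.

Run:
```python
from h import *
o=get_obs();a=-122.4;p=o["tool_pos"][:2]
for st in ([.5,1.5,3,4.5,6.5,9,12,16],[4*i for i in range(1,9)],[4*i for i in range(1,9)],[4*i for i in range(1,9)]):
    print(a,[[float(y) for y in x] for x in arc(a,st,k=.89,p0=p)]); a-=st[-1]; p=None
```

```text
-122.4 [[-0.013, 0.009, 0.0, 0.0, 0.0, -0.0012], [-0.033, 0.023, 0.0, 0.0, 0.0, -0.0037], [-0.063, 0.043, 0.0, 0.0, 0.0, -0.0074], [-0.093, 0.065, 0.0, 0.0, 0.0, -0.0111], [-0.132, 0.095, 0.0, 0.0, 0.0, -0.0161], [-0.178, 0.135, 0.0, 0.0, 0.0, -0.0222], [-0.232, 0.184, 0.0, 0.0, 0.0, -0.0297], [-0.299, 0.255, 0.0, 0.0, 0.0, -0.0396]]
-138.4 [[-0.062, 0.075, 0.0, 0.0, 0.0, -0.0099], [-0.119, 0.155, 0.0, 0.0, 0.0, -0.0198], [-0.17, 0.238, 0.0, 0.0, 0.0, -0.0297], [-0.216, 0.325, 0.0, 0.0, 0.0, -0.0396], [-0.255, 0.414, 0.0, 0.0, 0.0, -0.0494], [-0.288, 0.506, 0.0, 0.0, 0.0, -0.0593], [-0.314, 0.6, 0.0, 0.0, 0.0, -0.0692], [-0.333, 0.696, 0.0, 0.0, 0.0, -0.0791]]
-170.4 [[-0.013, 0.097, 0.0, 0.0, 0.0, -0.0099], [-0.019, 0.194, 0.0, 0.0, 0.0, -0.0198], [-0.018, 0.292, 0.0, 0.0, 0.0, -0.0297], [-0.011, 0.39, 0.0, 0.0, 0.0, -0.0396], [0.003, 0.486, 0.0, 0.0, 0.0, -0.0494], [0.024, 0.582, 0.0, 0.0, 0.0, -0.0593], [0.052, 0.675, 0.0, 0.0, 0.0, -0.0692], [0.086, 0.767, 0.0, 0.0, 0.0, -0.0791]]
-202.4 [[0.04, 0.089, 0.0, 0.0, 0.0, -0.0099], [0.087, 0.175, 0.0, 0.0, 0.0, -0.0198], [0.139, 0.257, 0.0, 0.0, 0.0, -0.0297], [0.197, 0.336, 0.0, 0.0, 0.0, -0.0396], [0.261, 0.411, 0.0, 0.0, 0.0, -0.0494], [0.329, 0.48, 0.0, 0.0, 0.0, -0.0593], [0.402, 0.545, 0.0, 0.0, 0.0, -0.0692], [0.479, 0.605, 0.0, 0.0, 0.0, -0.0791]]
```

Emit:
move_arm(moves=[[-0.013,0.009,0,0,0,-0.001],[-0.033,0.023,0,0,0,-0.004],[-0.063,0.043,0,0,0,-0.007],[-0.093,0.065,0,0,0,-0.011],[-0.13,0.095,0,0,0,-0.016],[-0.18,0.135,0,0,0,-0.022],[-0.23,0.184,0,0,0,-0.03],[-0.3,0.255,0,0,0,-0.04]])

```text
t: 9.65
tool_pos: [0.5285, -0.1745, 0.0237]
tool_rot: [1.881, 0.578, -1.881]
contact_force: [0.4, -1.4, 0.2]
opening: 0.0359
```

Emit:
move_arm(moves=[[-0.062,0.075,0,0,0,-0.01],[-0.119,0.155,0,0,0,-0.02],[-0.17,0.238,0,0,0,-0.03],[-0.216,0.325,0,0,0,-0.04],[-0.255,0.414,0,0,0,-0.049],[-0.288,0.506,0,0,0,-0.059],[-0.314,0.6,0,0,0,-0.069],[-0.333,0.696,0,0,0,-0.079]])

```text
t: 10.65
tool_pos: [0.488, -0.0906, 0.0234]
tool_rot: [2.168, 0.109, -2.171]
contact_force: [-0.7, -1.2, 0.4]
opening: 0.0359
```

Run:
```python
from h import *
o=get_obs(); print(o["t"],o["tool_pos"],o["contact_force"],np.round(o["q"],2))
p=o["tool_pos"][:2]-C; print(np.hypot(*p),np.degrees(np.arctan2(p[1],p[0])))
d=get_image("side"); crop(d,"pics/s9.png",260,120,460,280,4)
t=get_image("top"); crop(t,"pics/t9.png",245,110,415,290,3.3)
```

```text
10.65 [ 0.48803252 -0.0906164   0.02342339] [-0.69400215 -1.23543216  0.3951702 ] [-0.33 -0.08  2.05 -0.    1.18  1.14]
0.16852941028321053 -170.3962194180206
```

View pics/s9.png

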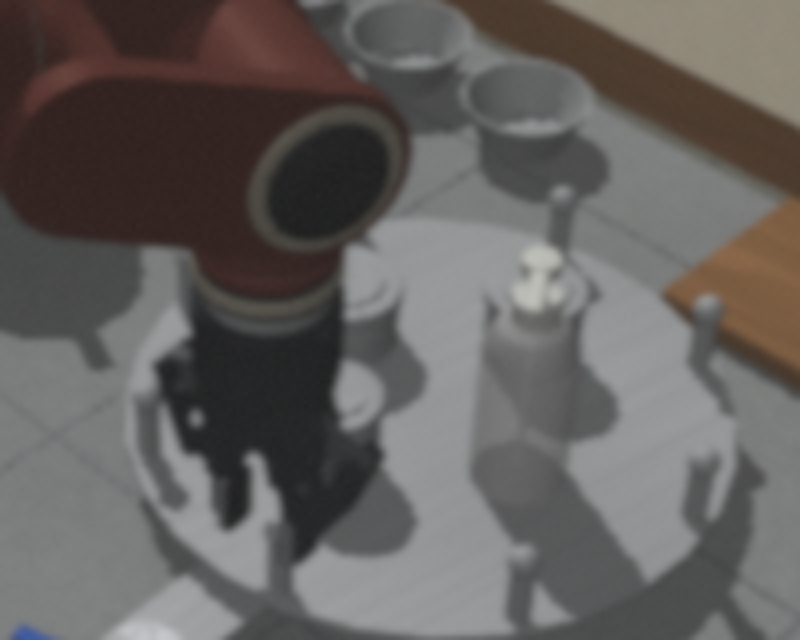

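View pics/t9.png

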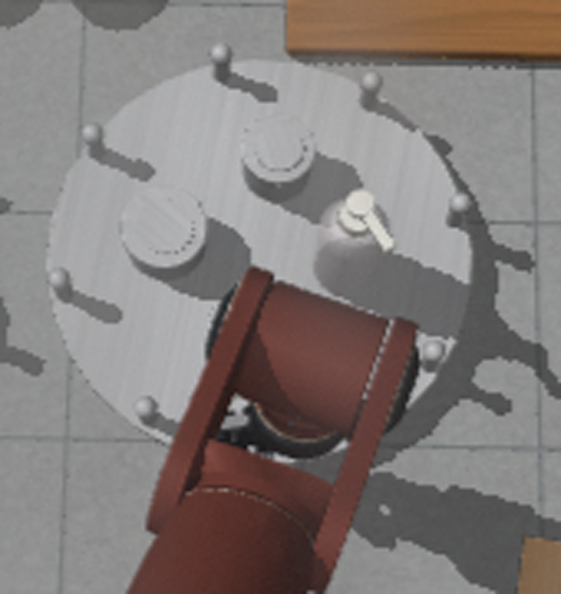

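The bottle is now on the right side at about a quarter turn, with the post still caged. Continue.

Emit:
move_arm(moves=[[-0.013,0.097,0,0,0,-0.01],[-0.019,0.194,0,0,0,-0.02],[-0.018,0.292,0,0,0,-0.03],[-0.011,0.39,0,0,0,-0.04],[0.003,0.486,0,0,0,-0.049],[0.024,0.582,0,0,0,-0.059],[0.052,0.675,0,0,0,-0.069],[0.086,0.767,0,0,0,-0.079]])

```text
t: 11.75
tool_pos: [0.4986, 0.0012, 0.0232]
tool_rot: [-2.004, 0.401, 2.007]
contact_force: [-1.9, -1.2, 0.7]
opening: 0.036
```

Emit:
move_arm(moves=[[0.04,0.089,0,0,0,-0.01],[0.087,0.175,0,0,0,-0.02],[0.139,0.257,0,0,0,-0.03],[0.197,0.336,0,0,0,-0.04],[0.261,0.411,0,0,0,-0.049],[0.329,0.48,0,0,0,-0.059],[0.39,0.535,0,0,0,-0.067],[0.42,0.56,0,0,0,-0.071]])

```text
t: 12.75
tool_pos: [0.5493, 0.0685, 0.0232]
tool_rot: [-1.724, 0.77, 1.726]
contact_force: [-2.0, -1.2, -0.2]
opening: 0.0359
```

Run:
```python
from h import *
o=get_obs(); print(o["t"],o["tool_pos"],o["contact_force"],np.round(o["q"],2))
p=o["tool_pos"][:2]-C; print(np.hypot(*p),np.degrees(np.arctan2(p[1],p[0])))
d=get_image("side"); crop(d,"pics/s10.png",260,120,460,280,4)
t=get_image("top"); crop(t,"pics/t10.png",245,110,415,290,3.3)
```

```text
12.75 [0.54931263 0.06851542 0.02316085] [-2.03474069 -1.2479051  -0.24550776] [-0.01  0.06  1.91 -0.    1.17  2.4 ]
0.16782848377483617 128.67981027132285
```

View pics/s10.png

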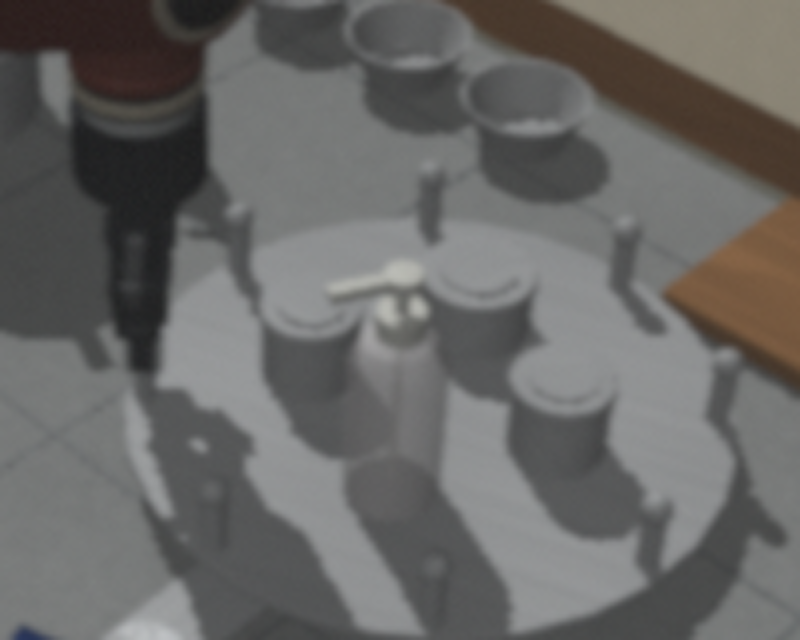

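View pics/t10.png

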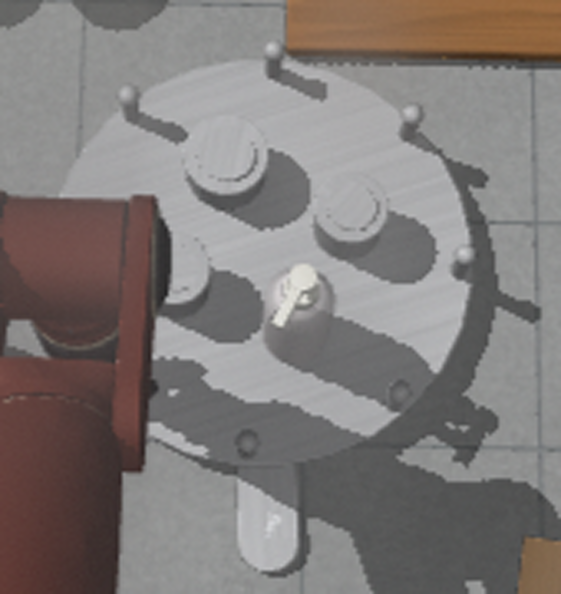

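Run:
```python
from h import *
t=get_image("top"); d=get_image("side")
px=np.array([(274,50),(411,114),(464,255),(400,393),(247,440),(128,96)])/3.3+[245,110]
P=np.array([onz(t,u,v,.072)[:2] for u,v in px])-C
a=np.degrees(np.arctan2(P[:,1],P[:,0])); print(a,(a-22.5)%45,np.hypot(*P.T))
# bottle: two-view triangulation of pump top
def tri(A,B):
    o1,r1=ray(t,*A);o2,r2=ray(d,*B); r1/=np.linalg.norm(r1); r2/=np.linalg.norm(r2)
    s=np.linalg.lstsq(np.c_[r1,-r2],o2-o1,rcond=None)[0]; p,q=o1+s[0]*r1,o2+s[1]*r2; return (p+q)/2,np.linalg.norm(p-q)
p,e=tri(np.array([303,272])/3.3+[245,110],np.array([405,268])/4+[260,120]); print("pump top",p,e,np.degrees(np.arctan2(*(p[:2]-C)[::-1])),np.hypot(*(p[:2]-C)))
p,e=tri(np.array([298,352])/3.3+[245,110],np.array([392,495])/4+[260,120]); print("base",p,e)
q=onz(t,303/3.3+245,272/3.3+110,.185)[:2]-C; print("z185",np.degrees(np.arctan2(q[1],q[0])),np.hypot(*q))
```

```text
[  -2.68177359  -47.47612163  -93.16062822 -138.03218516  177.04126436
   42.61829611] [19.81822641 20.02387837 19.33937178 19.46781484 19.54126436 20.11829611] [0.16780921 0.16704485 0.16650897 0.16996399 0.16780225 0.16773099]
pump top [ 0.59048848 -0.0911544   0.18854334] 0.001520934153651488 -155.7840581222869 0.06985866361793892
base [ 0.57412602 -0.09860101  0.03599622] 0.01137115304869308
z185 -154.716107920115 0.06851666571691696
```

About 23° to go: the bottle is at -155° and the tongue at -178°.

Run:
```python
from h import *
o=get_obs();p=o["tool_pos"][:2]; a=-231.3
for st in ([1,2.5,4.5,7,10,13,15,16],[1,2.5,4,5,6,6.5,7,7]):
    print(a,[[float(y) for y in x] for x in arc(a,st,k=.89,p0=p)]); a-=st[-1]; p=None
```

```text
-231.3 [[0.014, 0.018, 0.0, 0.0, 0.0, -0.0025], [0.043, 0.04, 0.0, 0.0, 0.0, -0.0062], [0.083, 0.068, 0.0, 0.0, 0.0, -0.0111], [0.135, 0.101, 0.0, 0.0, 0.0, -0.0173], [0.198, 0.138, 0.0, 0.0, 0.0, -0.0247], [0.263, 0.171, 0.0, 0.0, 0.0, -0.0321], [0.308, 0.192, 0.0, 0.0, 0.0, -0.0371], [0.33, 0.201, 0.0, 0.0, 0.0, -0.0396]]
-247.3 [[0.023, 0.009, 0.0, 0.0, 0.0, -0.0025], [0.057, 0.022, 0.0, 0.0, 0.0, -0.0062], [0.091, 0.035, 0.0, 0.0, 0.0, -0.0099], [0.115, 0.042, 0.0, 0.0, 0.0, -0.0124], [0.138, 0.049, 0.0, 0.0, 0.0, -0.0148], [0.15, 0.053, 0.0, 0.0, 0.0, -0.0161], [0.161, 0.056, 0.0, 0.0, 0.0, -0.0173], [0.161, 0.056, 0.0, 0.0, 0.0, -0.0173]]
```

Emit:
move_arm(moves=[[0.014,0.018,0,0,0,-0.002],[0.043,0.04,0,0,0,-0.006],[0.083,0.068,0,0,0,-0.011],[0.135,0.1,0,0,0,-0.017],[0.198,0.138,0,0,0,-0.025],[0.263,0.171,0,0,0,-0.032],[0.308,0.192,0,0,0,-0.037],[0.33,0.2,0,0,0,-0.04]])

```text
t: 13.95
tool_pos: [0.5893, 0.0929, 0.0233]
tool_rot: [-1.553, 0.943, 1.554]
contact_force: [-1.5, -0.3, 0.7]
opening: 0.0357
```

Emit:
move_arm(moves=[[0.023,0.009,0,0,0,-0.002],[0.057,0.022,0,0,0,-0.006],[0.09,0.035,0,0,0,-0.01],[0.115,0.042,0,0,0,-0.012],[0.138,0.049,0,0,0,-0.015],[0.15,0.053,0,0,0,-0.016],[0.16,0.056,0,0,0,-0.017],[0.16,0.056,0,0,0,-0.017]])

```text
t: 14.95
tool_pos: [0.6086, 0.0992, 0.0235]
tool_rot: [-1.479, 1.008, 1.479]
contact_force: [-0.3, -0.6, -1.0]
opening: 0.0357
```

Run:
```python
from h import *
o=get_obs(); print(o["t"],o["tool_pos"],o["contact_force"],np.round(o["q"],2))
p=o["tool_pos"][:2]-C; print(np.hypot(*p),np.degrees(np.arctan2(p[1],p[0])))
d=get_image("side"); crop(d,"pics/s11.png",260,120,460,280,4)
t=get_image("top"); crop(t,"pics/t11.png",245,110,415,290,3.3)
```

```text
14.95 [0.60862632 0.09919006 0.02353683] [-0.26425164 -0.62836231 -1.02840497] [ 0.04  0.19  1.76 -0.    1.19  2.81]
0.16798998866238157 105.74092738523338
```

View pics/s11.png

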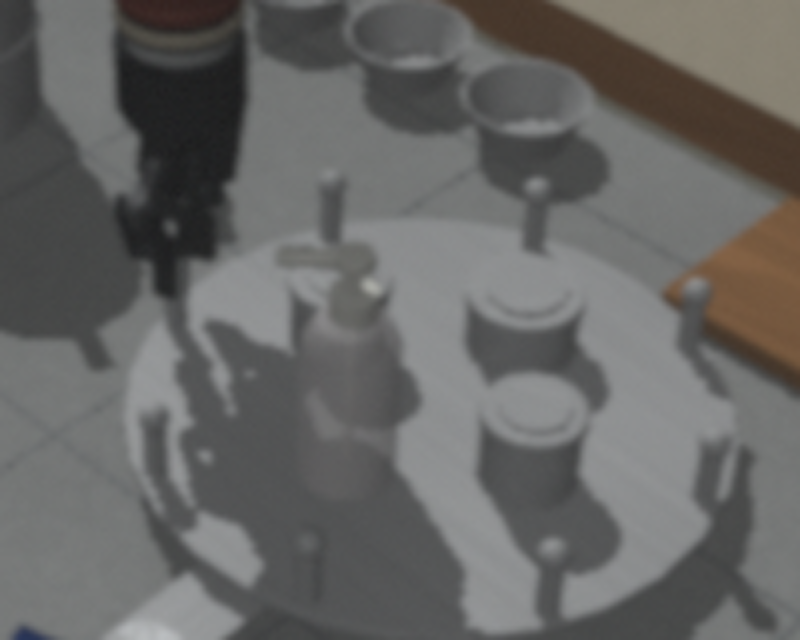

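View pics/t11.png

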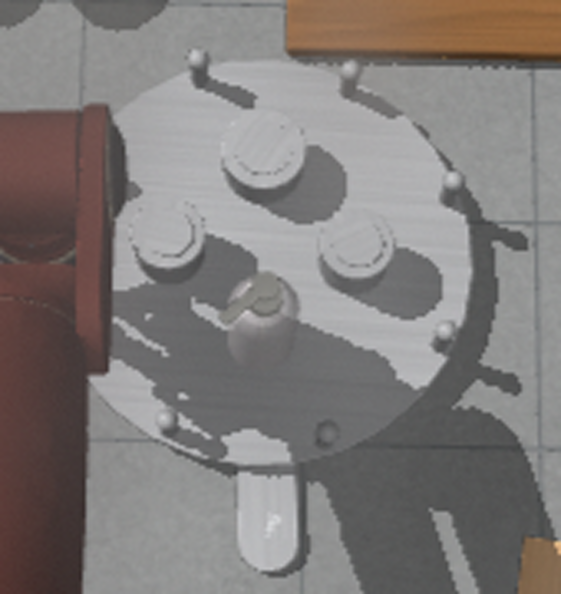

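The bottle stands on the front side; its pump is at crop (266,288) and the tongue axis at x≈268. I'll measure, and centre the fingers on the post before lifting.

```bash
cat >> h.py <<'E'
def tri(t,d,A,B):
    o1,r1=ray(t,*A);o2,r2=ray(d,*B); r1=r1/np.linalg.norm(r1); r2=r2/np.linalg.norm(r2)
    s=np.linalg.lstsq(np.c_[r1,-r2],o2-o1,rcond=None)[0]; p,q=o1+s[0]*r1,o2+s[1]*r2; return (p+q)/2,np.linalg.norm(p-q)
def instand(p,ang=182.1):
    a=np.radians(ang-180); v=np.array(p[:2])-C; return np.cos(a)*v[0]+np.sin(a)*v[1], -np.sin(a)*v[0]+np.cos(a)*v[1]
E
python3 - <<'E'
from h import *
t=get_image("top"); d=get_image("side"); o=get_obs()
px=np.array([(198,58),(350,70),(454,181),(445,331),(327,432),(167,414)])/3.3+[245,110]
P=np.array([onz(t,u,v,.072)[:2] for u,v in px])-C
a=np.degrees(np.arctan2(P[:,1],P[:,0])); print(a,np.mean((a-22.5)%45),np.hypot(*P.T))
p,e=tri(t,d,np.array([266,287])/3.3+[245,110],np.array([354,258])/4+[260,120]); print("pump top",p,e,instand(p))
for z,v in((.09,335),): print("body mid",instand(onz(t,263/3.3+245,v/3.3+110,z)))
print(onz(t,263/3.3+245,335/3.3+110,.09))
# tongue from image columns, brightest rows
for v in (470,490,510,530,550): print("tongue",v,instand(onz(t,268/3.3+245,v/3.3+110,.012)))
b=np.radians(-78.6-45*3-((33.87-np.mean((a-22.5)%45))%45)); q=C+.168*np.array([np.cos(b),np.sin(b)]); print("post",q,np.degrees(b),"shift",(q-o["tool_pos"][:2])/.12)
E
```

```text
[  19.3902678   -25.46475923  -70.9819437  -116.2138997  -160.92893315
  153.66016747] 41.576816581829874 [0.16844761 0.16734119 0.16772559 0.16745368 0.16893795 0.16484917]
pump top [ 0.5797481  -0.06434497  0.18543661] 0.00035980362672995814 (np.float64(-0.07446950050483667), np.float64(0.000884461070864571))
body mid (np.float64(-0.08546968213233176), np.float64(0.0008196639558827943))
[ 0.56875768 -0.06481281  0.09      ]
tongue 470 (np.float64(-0.18097637468798436), np.float64(-0.0033927076514972104))
tongue 490 (np.float64(-0.1978672556058245), np.float64(-0.003041555429343557))
tongue 510 (np.float64(-0.21467042887495913), np.float64(-0.002692226601475417))
tongue 530 (np.float64(-0.23138657587290226), np.float64(-0.002344707002425093))
tongue 550 (np.float64(-0.24801637093747594), np.float64(-0.001998982613076211))
post [0.59920851 0.09624488] -250.89318341817014 shift [-0.0786274  -0.02421002]
```

The bottle is about 1 mm off the tongue line and 75 mm in front. Centre on the post and lift straight up.

Emit:
move_arm(moves=[[-0.03,-0.01,0,0,0,0],[-0.06,-0.018,0,0,0,0],[-0.075,-0.023,0,0,0,0],[-0.075,-0.023,0,0,0,0],[-0.075,-0.023,0.15,0,0,0],[-0.075,-0.023,0.4,0,0,0],[-0.075,-0.023,0.7,0,0,0],[-0.075,-0.023,1.0,0,0,0]])

```text
t: 16.15
tool_pos: [0.5998, 0.0965, 0.1462]
tool_rot: [-1.48, 1.007, 1.478]
contact_force: [0.9, 0.3, -0.3]
opening: 0.0358
```

Emit:
move_arm(moves=[[0,0,0.3,0,0,0],[0,0,0.6,0,0,0],[0,0,0.9,0,0,0],[0,0.2,1.0,0,0,0],[-0.1,0.6,1.0,0,0,0],[-0.2,1.0,1.0,0,0,0],[-0.2,1.0,1.0,0,0,0],[-0.2,1.0,1.0,0,0,0]])

```text
t: 17.15
tool_pos: [0.5756, 0.2162, 0.2646]
tool_rot: [-1.48, 1.008, 1.478]
contact_force: [-0.2, 0.8, 0.6]
opening: 0.036
```

Run:
```python
from h import *
o=get_obs(); print(o["t"],o["tool_pos"],o["contact_force"],np.abs(o["dq"]).max())
d=get_image("side"); crop(d,"pics/s12.png",260,120,460,280,4)
t=get_image("top"); crop(t,"pics/t12.png",245,110,415,290,3.3)
```

```text
17.15 [0.57563931 0.21624511 0.26456254] [-0.2030975   0.78521668  0.57432724] 0.021273144844566372
```

View pics/s12.png

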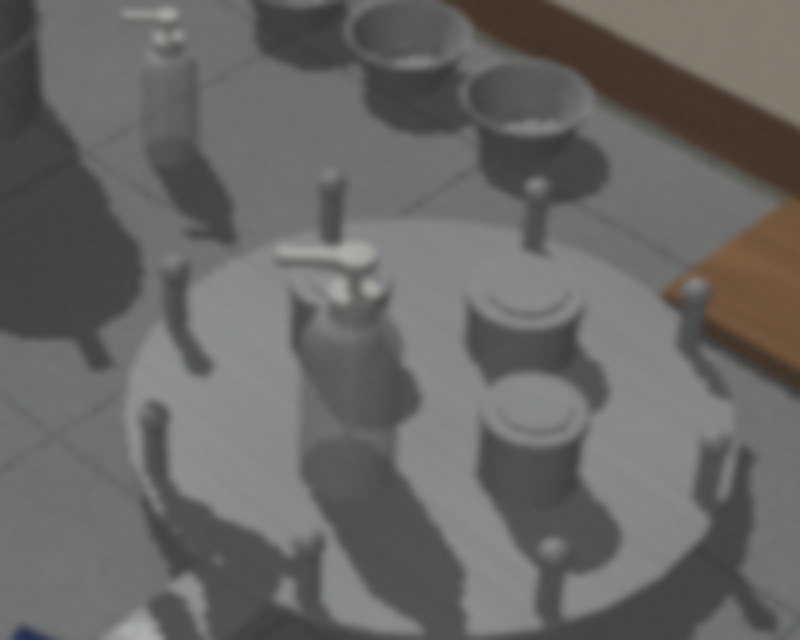

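View pics/t12.png

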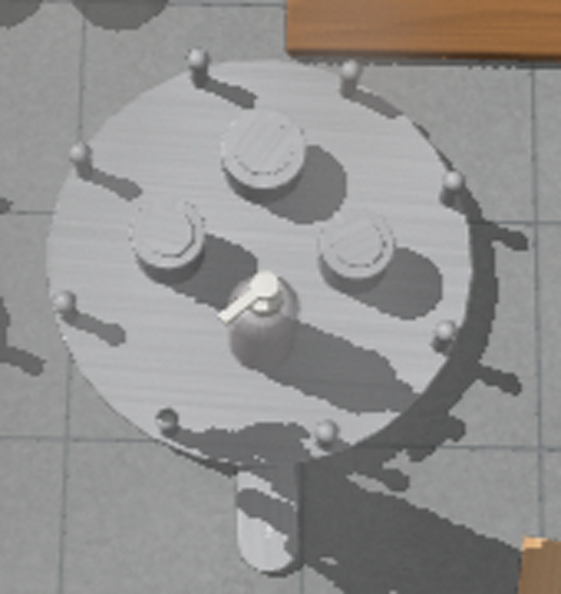

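Run:
```python
from h import *
t=get_image("top"); d=get_image("side")
p,e=tri(t,d,np.array([266,286])/3.3+[245,110],np.array([357,256])/4+[260,120]); print("pump",p,e,instand(p))
print("body",instand(onz(t,264/3.3+245,325/3.3+110,.09)))
cv2.imwrite("pics/end.png",t["frame"][:,:,::-1])
finish_job()
```

```text
pump [ 0.58081935 -0.06465989  0.18613756] 0.0008326278495697601 (np.float64(-0.07341051052396103), np.float64(0.000530504090665693))
body (np.float64(-0.07721879291869664), np.float64(-0.00014620692946526372))
the job is handed in; nothing more can be done
```

View pics/end.png

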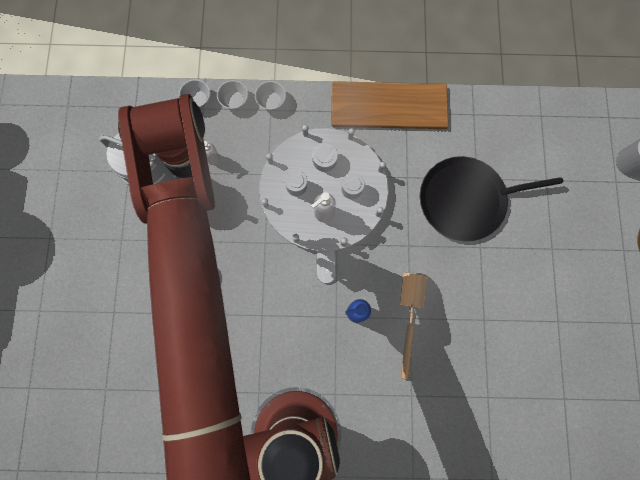

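The pump bottle now faces front over the tongue, and I've handed the job in at about 17 s of the 72 s allowed. I caged one rim post loosely between the half-open fingers and walked it about 172° clockwise at up to about 32°/s. Then I centred the fingers on the post, lifted off and moved the arm aside.

**Last checks**
- **Bottle position:** it measures 73–77 mm in front of the turning axis and within 1 mm of the tongue's centre line, upright in both views.
- **Carousel:** the posts I compared looked the same before and after I lifted the fingers off, so the disc is standing still.
- **Tins:** they sit in their places on the disc.
- **Counter:** the tawa, spatula and blue bottle look unmoved in the last top view. The arm hides the tumbler and most of the tiffin carrier there; it passed well above or clear of both.
- **Force:** wrist force readings stayed around 2 N.

**What disagreed**
- **Fingertip height:** with the gripper half open, the fingertips stood about 25–30 mm above the reported tool point, where I expected at most 13 mm. On the first stretch they bore only on the top of the post's ball. I stopped after about 43°, re-centred, lowered the tool 19 mm and carried on.
- **Bottle's place on the disc:** it appeared to sit about 5° (roughly 7 mm) off its nominal place from the start. It kept that offset to the end, so I aligned the bottle itself rather than the disc.

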